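# Sort drying jar lids off the cutting board by size

### The arm

A 7-joint arm with a two-finger parallel gripper is mounted at the origin on the work surface. World frame = base frame: x ahead of the robot, y to its left, z up, the work surface at z = 0. Lengths are in m, angles in rad, forces in N, time in s.
With the tool pointing down it reaches from about 0.35 to 0.9 m from the base axis. Payload 8.1 kg.
Tool frame: the origin (TCP) lies on the centre line of the jaws, within the pads' length; the fingertips stand 14 mm ahead of it and the grasp point (between the pads) lies 5 mm behind it; z points along the fingers, y is the direction in which the jaws open and shut (so a half turn about z gives the same grasp; the last joint's range is limited). The gripper opens to 92 mm and grips with 3 to 60 N. Pads are 19 mm wide; open, the fingers measure 130 mm over their backs; the gripper's body (75 mm by 190 mm) begins 47 mm behind the grasp point.
Start: joints at [-0.103, 0.434, 0.025, 1.573, -0.012, 1.134, -0.075], TCP at [0.625, -0, 0.241] pointing down, gripper open.
Joint ranges: [-2.62, 2.62], [-0.44, 2.09], [-1.27, 1.32], [0.08, 2.57], [-1.32, 4.46], [0.12, 2], [-2.74, 2.74]. Speed limits (rad/s): [2.22, 2.22, 3.01, 3.01, 3.14, 3.14, 3.14].

### API

Orientations are given as a rotation vector (axis times angle).
In Python, from cell import observe, eyes, arm gives the robot as it stands.
- The arm moves only by the tool step_arm, never from a script. Its argument "series" is a list that holds one entry, the list of rows, each a list of 5 numbers: the finger opening in m, from 0 to 0.0918, then the shift along the world's x, y, z in m, then the turn about the world's z in degrees. In form: [[[hand, dx, dy, dz, spin], ...]]. A call has 1 to 20 rows; each row is the pose to reach, as a shift and turn from the pose measured when the call began; what a row does not reach only later rows make up. A row lasts 1/12 s, in which the tool goes at most 41.7 mm and 7.16 degrees, less where a joint would pass 70% of its speed; a pose out of reach is approached as far as the arm can. A call with a gripper value outside its range is refused whole. The fingers move at their own pace and stop on an object; "squeeze" is the grip in N (left out, the last holds). Time passes only in rows, so rows that repeat a pose let the fingers close. It gives the time, the measured TCP pose, the force and the opening at its end, in the units of the state.
- observe(): the state, without advancing time (a new reading comes with each control period).
- eyes.get_image(name): name is "scene" or "side" or "wrist"; returns (picture, depth): 420x560x3 uint8, red, green, blue; 420x560 float32, m along the optical axis (not along the pixel's ray), 0 where there is no reading.
- eyes.camera_params(name): a dict with "intrinsics" (3x3 intrinsics, pixels), "position" and "attitude" of the camera in the world. Camera axes: x right, y down, z forward; pixel columns grow to the right and rows downward; lengths in m; the calibration is good to about 2 mm. A picture is of the moment at which its call begins: read the wrist's pose just before it. camera_params takes no time and is no camera call; for the wrist camera it gives the pose at the moment of the call.
- arm.sign_off(): hands the job in, once; it reports no verdict.
The state is a dict: "clock": time; "joints": joint angles; "dq": joint speeds; "joint_efforts": joint torques, N m; "position": TCP position; "ee_rot": TCP orientation; "force": force on the tool from outside, world axes, zero at the start; "ft_torque": the same for the moment, N m; "width": opening from 0.0 (shut) to 1.0 (fully open).
Only numpy, scipy, OpenCV 4.12 (cv2) and the standard library are available. Lean on these libraries where they do the work, as an engineer would, in place of code of your own. Each camera call takes 0.05 s, during which the arm holds its last target.

### The job

Sort the three specimen-jar lids drying on the white cutting board by sliding them over its ends into the steel trays: the wide lid into the tray that already holds a wide one, and both narrow lids into the tray that holds the narrow ones. Push them along the board, do not pick them up; at the end every lid, those already in the trays included, lies flat on the floor of its own tray. Leave the closed jar, the cup and the forceps where they are.

Things in the scene. Friction and masses are not known exactly. Their poses are not given: they have to be found in the camera images.
- board: White plastic cutting board lying on the bench, fixed: 320 mm along its x, 300 mm along its y, 20 mm thick, flat smooth top with no lips. Origin: centre of its underside. The trays stand against its +y and -y ends. The three lids stand on it 84 to 113 mm apart (centres, along its x), in any order, so that each has a free way along y to either end.
- tray_wide: Shallow steel tray, fixed. Outer 346 mm along its x, 248 along its y; walls 3 mm, rim 16 mm above the bench (4 below the board's top), floor 3 mm above the bench. Origin: centre of its underside; axes parallel to the board's. A long side stands against the board's +y or -y end (which one varies), 2 mm gap. This one holds the wide stock lid.
- tray_narrow: Shallow steel tray, fixed. Outer 346 mm along its x, 248 along its y; walls 3 mm, rim 16 mm above the bench (4 below the board's top), floor 3 mm above the bench. Origin: centre of its underside; axes parallel to the board's. A long side stands against the board's +y or -y end (which one varies), 2 mm gap. This one holds the two narrow stock lids.
- wide_lid: Blue plastic screw lid of a specimen jar, diameter 83 mm, 20 mm high, about 25 g, closed top up. Starts on the board. Origin: centre of its underside, z along its own axis (up).
- narrow_lid1: Blue plastic screw lid of a smaller jar, diameter 53 mm, 18 mm high, about 15 g, closed top up. Starts on the board. The two narrow lids are alike. Origin: centre of its underside, z along its own axis (up).
- narrow_lid2: Blue plastic screw lid of a smaller jar, diameter 53 mm, 18 mm high, about 15 g, closed top up. Starts on the board, like the other narrow lid. Origin: centre of its underside, z along its own axis (up).
- wide_lid_mid (a point): Centre of the wide lid, 10 mm above its underside.
- narrow_lid1_mid (a point): Centre of that narrow lid, 9 mm above its underside.
- narrow_lid2_mid (a point): Centre of that narrow lid, 9 mm above its underside.
- stock_wide: Blue plastic screw lid of a specimen jar, diameter 83 mm, 20 mm high, about 25 g, closed top up. Already lies loose in the wide lids' tray, within 20 mm of the tray's long centre line. Origin: centre of its underside, z along its own axis (up).
- stock_narrow1: Blue plastic screw lid of a smaller jar, diameter 53 mm, 18 mm high, about 15 g, closed top up. Already lies loose in the narrow lids' tray, within 20 mm of the tray's long centre line. Origin: centre of its underside, z along its own axis (up).
- stock_narrow2: Blue plastic screw lid of a smaller jar, diameter 53 mm, 18 mm high, about 15 g, closed top up. Already lies loose in the narrow lids' tray, within 20 mm of the tray's long centre line. Origin: centre of its underside, z along its own axis (up).
- stock_wide_mid (a point): Centre of the wide stock lid, 10 mm above its underside.
- stock_narrow1_mid (a point): Centre of that stock lid, 9 mm above its underside.
- stock_narrow2_mid (a point): Centre of that stock lid, 9 mm above its underside.
- jar: Bystander: closed glass specimen jar with a blue lid, diameter 85 mm, 127 mm high, standing on the bench to the left of the left tray. Origin: centre of its underside.
- cup: Bystander: open blue plastic cup, rim diameter 68 mm, 55 mm high, on the bench to the right of the right tray. Origin: centre of its underside.
- forceps: Bystander: steel forceps 140 mm long, 6 mm high, lying on the bench beyond the board. Origin: middle of the underside.
There are look-alikes about, which are no part of the job. Leave any pink look-alike of the stock_wide alone.

How it is judged:
At the end, for the whole second after the job is handed in: Every lid lies flat (within 0.15 rad, either way up) and still on the floor of its own tray, its centre under 18.5 mm above the tray's underside and inside the tray's walls: wide_lid and stock_wide in tray_wide; narrow_lid1, narrow_lid2, stock_narrow1 and stock_narrow2 in tray_narrow (x of wide_lid_mid in the frame of tray_wide between -0.17 and 0.17 m and y of wide_lid_mid in the frame of tray_wide between -0.121 and 0.121 m and z of each of wide_lid_mid, stock_wide_mid in the frame of tray_wide below 0.0185 m and angle between the z axis of each of wide_lid, stock_wide and the z axis of tray_wide, either way round below 0.15 rad and linear speed of each of wide_lid, narrow_lid1, narrow_lid2, stock_wide, stock_narrow1, stock_narrow2 below 0.02 m/s and x of narrow_lid1_mid in the frame of tray_narrow between -0.17 and 0.17 m and y of narrow_lid1_mid in the frame of tray_narrow between -0.121 and 0.121 m and z of each of narrow_lid1_mid, narrow_lid2_mid, stock_narrow1_mid, stock_narrow2_mid in the frame of tray_narrow below 0.0185 m and angle between the z axis of each of narrow_lid1, narrow_lid2, stock_narrow1, stock_narrow2 and the z axis of tray_narrow, either way round below 0.15 rad and x of narrow_lid2_mid in the frame of tray_narrow between -0.17 and 0.17 m and y of narrow_lid2_mid in the frame of tray_narrow between -0.121 and 0.121 m and x of stock_wide_mid in the frame of tray_wide between -0.17 and 0.17 m and y of stock_wide_mid in the frame of tray_wide between -0.121 and 0.121 m and x of stock_narrow1_mid in the frame of tray_narrow between -0.17 and 0.17 m and y of stock_narrow1_mid in the frame of tray_narrow between -0.121 and 0.121 m and x of stock_narrow2_mid in the frame of tray_narrow between -0.17 and 0.17 m and y of stock_narrow2_mid in the frame of tray_narrow between -0.121 and 0.121 m); the robot touches nothing.
It fails at once if a lid from the board is picked up (its centre more than 35 mm above the board's top) (z of any of wide_lid_mid, narrow_lid1_mid, narrow_lid2_mid in the frame of board above 0.055 m).
It fails at once if the jar, the cup or the forceps is moved by more than 25 mm (distance of any of jar, cup, forceps from where it was at the start of the episode above 0.025 m).
It also fails if it takes over 48 s, if anything falls off the work surface, if the arm or the gripper's body presses on something with over 40 N, if the wrist force passes 120 N, or if a joint passes its speed limit or range.

## Working session

There is one attempt and no reset: what is moved stays moved. The work goes in short steps, Python scripts to look and compute and a tool call to move; the robot and the scene stay as the last step left them, time stands still between calls to the robot, and variables do not carry over. Pictures are saved under pics/ and viewed, and the job is handed in when it is done.

Besides the shell and the picture viewer there is one more tool, called as name(argument=value, ...), one argument or row to a line, values as JSON. step_arm: Moves the arm, as the interface text tells. Its arguments: {"type":"object","properties":{"series":{"type":"array"},"squeeze":{"type":"number"}},"required":["series"]}

```bash
ls; mkdir -p pics; cat > h.py <<'E'
import numpy as np, cv2
from cell import observe, eyes, arm
from scipy.spatial.transform import Rotation as R
def snap(n,f):
    p=eyes.camera_params(n); im,d=eyes.get_image(n); cv2.imwrite('pics/'+f+'.png',im[:,:,::-1]); np.savez('pics/'+f+'.npz',im=im,d=d,K=p['intrinsics'],t=p['position'],a=np.array(p['attitude']));return p,im,d
E
python3 - <<'E'
from h import *
s=observe();print(s)
for n in ['scene','side','wrist']:
    p,im,d=snap(n,n+'0');print(n,p)
E
```

```text
pics
{'clock': 0.0, 'joints': array([-0.10259423,  0.43522365,  0.02498915,  1.57409726, -0.01161819,
        1.13399162, -0.07511863]), 'dq': array([ 0.0019355 , -0.00227327,  0.0007631 ,  0.00158939, -0.00072752,
       -0.00099688,  0.00060487]), 'joint_efforts': array([ 3.89017032e-04, -6.67853522e+01,  9.84863900e-01, -3.14464223e+01,
       -6.05165795e-02,  4.27553023e-02,  1.12382318e-04]), 'position': array([ 6.24511453e-01, -6.24189312e-05,  2.39944659e-01]), 'ee_rot': array([-2.22085274e+00, -2.22059382e+00,  1.89010945e-03]), 'force': array([-0.19581969,  0.08854585,  0.32580308]), 'ft_torque': array([ 0.00125852, -0.04360851, -0.03133177]), 'width': 0.999504466703034}
scene {'intrinsics': array([[525.67455043,   0.        , 282.30620814],
       [  0.        , 525.67455043, 205.63478621],
       [  0.        ,   0.        ,   1.        ]]), 'position': array([1.32174702, 0.49847002, 1.11925397]), 'attitude': array([-1.28476361, -2.33201977,  0.89342405])}
side {'intrinsics': array([[521.29098247,   0.        , 284.21861   ],
       [  0.        , 521.29098247, 206.86557082],
       [  0.        ,   0.        ,   1.        ]]), 'position': array([-0.18495264,  0.92062915,  0.99047418]), 'attitude': array([-0.83578643,  2.452508  , -1.17216883])}
wrist {'intrinsics': array([[311.91823914,   0.        , 277.04749639],
       [  0.        , 311.91823914, 212.4725905 ],
       [  0.        ,   0.        ,   1.        ]]), 'position': array([0.62624899, 0.07358982, 0.38460994]), 'attitude': array([ 2.86143059e+00,  1.38211430e-03, -8.69193371e-04])}
```

View pics/scene0.png

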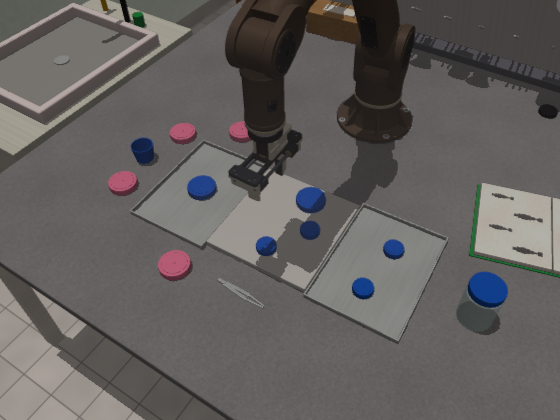

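View pics/side0.png

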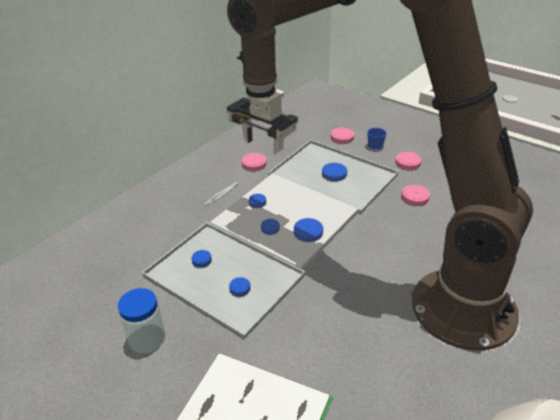

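View pics/wrist0.png

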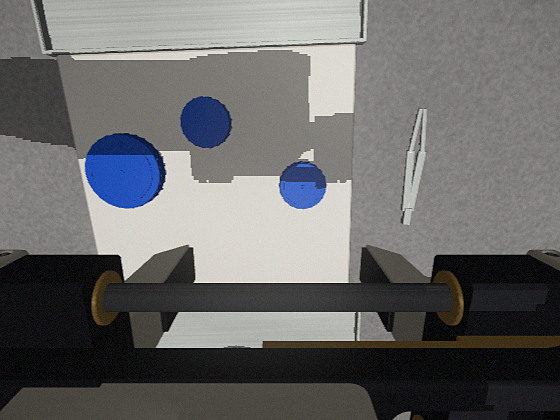

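The pictures show the following.
- **Wide lid:** scene (311,199), side (308,229), wrist (125,170).
- **Narrow lids:** scene (310,230) and (266,246).
- **Stock narrow lids (+y tray):** scene (394,249) and (363,288).
- **Stock wide lid (-y tray):** scene (202,187).

Possible confusions are the four pink lids at scene (183,133), (241,131), (123,183) and (175,265), the jar lid at (487,290) and the cup at (143,150). I choose the three blue lids on the white board.

```bash
cat >> h.py <<'E'
def load(f): return np.load('pics/'+f+'.npz')
def ray(z,u,v):
    d=R.from_rotvec(z['a']).apply([(u-z['K'][0,2])/z['K'][0,0],(v-z['K'][1,2])/z['K'][1,1],1.]);return z['t'],d
def onz(z,u,v,h):
    t,d=ray(z,u,v);return t+d*(h-t[2])/d[2]
def tri(obs):
    A=np.zeros((3,3));b=np.zeros(3)
    for z,u,v in obs:
        t,d=ray(z,u,v);d=d/np.linalg.norm(d);P=np.eye(3)-np.outer(d,d);A+=P;b+=P@t
    return np.linalg.solve(A,b)
def blobs(z,h=0.04,mina=80):
    im=z['im'].astype(int);m=((im[:,:,2]>60)&(im[:,:,2]>1.8*im[:,:,0])&(im[:,:,2]>1.8*im[:,:,1])).astype(np.uint8)
    n,l,s,c=cv2.connectedComponentsWithStats(m)
    for i in range(1,n):
        if s[i,4]>mina:
            # topmost points by depth
            v,u=np.nonzero(l==i);d=z['d'][v,u];ok=d>0
            P=np.stack([(u-z['K'][0,2])/z['K'][0,0]*d,(v-z['K'][1,2])/z['K'][1,1]*d,d],1)[ok]
            W=R.from_rotvec(z['a']).apply(P)+z['t']
            zt=np.percentile(W[:,2],90);T=W[W[:,2]>zt-.006]
            c3=(T.min(0)+T.max(0))/2
            print(c[i].round(0),s[i,4],'top z %.3f'%np.median(T[:,2]),'ctr',c3[:2].round(3),'ext',np.ptp(T,axis=0)[:2].round(3))
E
python3 - <<'E'
from h import *
for n in ['scene0','side0','wrist0']:
    print(n);blobs(load(n))
w,s,d=load('wrist0'),load('scene0'),load('side0')
for a in [((125,170),(311,199),(308,229)),((206,121),(310,230),(270,226)),((302,185),(266,246),(257,200))]:
    print(tri([(z,*p) for z,p in zip((w,s,d),a)]).round(3))
for c in [(38,0),(53,52),(365,42),(356,45),(77,150),(97,240),(353,240),(355,320),(425,110),(406,222)]:
    print(c,onz(w,*c,0.02).round(3))
for c in [(211,232),(307,281),(358,211),(275,170)]: print('scene board',c,onz(s,*c,0.02).round(3))
for f in ['wrist0','scene0']:
    z=load(f);im=z['im'][:,:,::-1]
    cr=im[40:340,40:440] if f=='wrist0' else im[140:340,130:450]
    cv2.imwrite('pics/crop_'+f+'.png',cv2.resize(cr,None,fx=2,fy=2,interpolation=cv2.INTER_CUBIC))
E
```

```text
scene0
[142. 148.] 321 top z 0.052 ctr [ 0.55  -0.514] ext [0.07 0.07]
[201. 186.] 454 top z 0.023 ctr [ 0.567 -0.275] ext [0.079 0.084]
[310. 198.] 479 top z 0.040 ctr [0.456 0.023] ext [0.079 0.08 ]
[310. 230.] 241 top z 0.038 ctr [0.549 0.077] ext [0.048 0.048]
[265. 246.] 294 top z 0.038 ctr [0.657 0.007] ext [0.052 0.051]
[393. 249.] 300 top z 0.021 ctr [0.477 0.288] ext [0.053 0.05 ]
[488. 289.] 1015 top z 0.126 ctr [0.548 0.53 ] ext [0.083 0.08 ]
[363. 288.] 351 top z 0.021 ctr [0.626 0.274] ext [0.054 0.05 ]
side0
[377. 134.] 84 top z 0.053 ctr [ 0.549 -0.513] ext [0.061 0.068]
[334. 170.] 253 top z 0.025 ctr [ 0.563 -0.272] ext [0.076 0.077]
[257. 199.] 92 top z 0.040 ctr [0.65  0.011] ext [0.045 0.046]
[310. 227.] 318 top z 0.042 ctr [0.45 0.02] ext [0.076 0.061]
[201. 258.] 214 top z 0.023 ctr [0.621 0.276] ext [0.053 0.047]
[239. 286.] 246 top z 0.022 ctr [0.471 0.291] ext [0.049 0.047]
[137. 304.] 956 top z 0.128 ctr [0.544 0.532] ext [0.083 0.08 ]
wrist0
[205. 122.] 1951 top z 0.039 ctr [0.549 0.074] ext [0.053 0.053]
[123. 170.] 4473 top z 0.041 ctr [0.455 0.021] ext [0.083 0.081]
[308. 167.] 95 top z 0.038 ctr [0.662 0.023] ext [0.03  0.017]
[302. 193.] 832 top z 0.039 ctr [ 0.654 -0.004] ext [0.05  0.033]
[0.453 0.023 0.032]
[0.548 0.076 0.03 ]
[0.655 0.006 0.03 ]
(38, 0) [0.383 0.193 0.02 ]
(53, 52) [0.388 0.145 0.02 ]
(365, 42) [0.718 0.155 0.02 ]
(356, 45) [0.709 0.152 0.02 ]
(77, 150) [0.396 0.043 0.02 ]
(97, 240) [ 0.401 -0.067  0.02 ]
(353, 240) [ 0.721 -0.067  0.02 ]
(355, 320) [ 0.731 -0.182  0.02 ]
(425, 110) [0.79  0.087 0.02 ]
(406, 222) [ 0.784 -0.043  0.02 ]
scene board (211, 232) [ 0.688 -0.148  0.02 ]
scene board (307, 281) [0.685 0.15  0.02 ]
scene board (358, 211) [0.413 0.152 0.02 ]
scene board (275, 170) [ 0.399 -0.131  0.02 ]
```

View pics/crop_scene0.png

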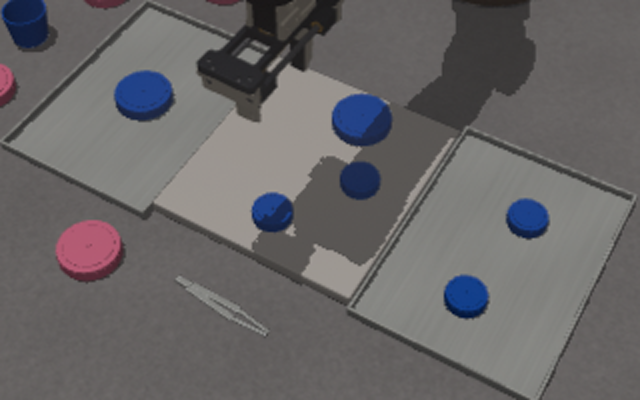

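View pics/crop_wrist0.png

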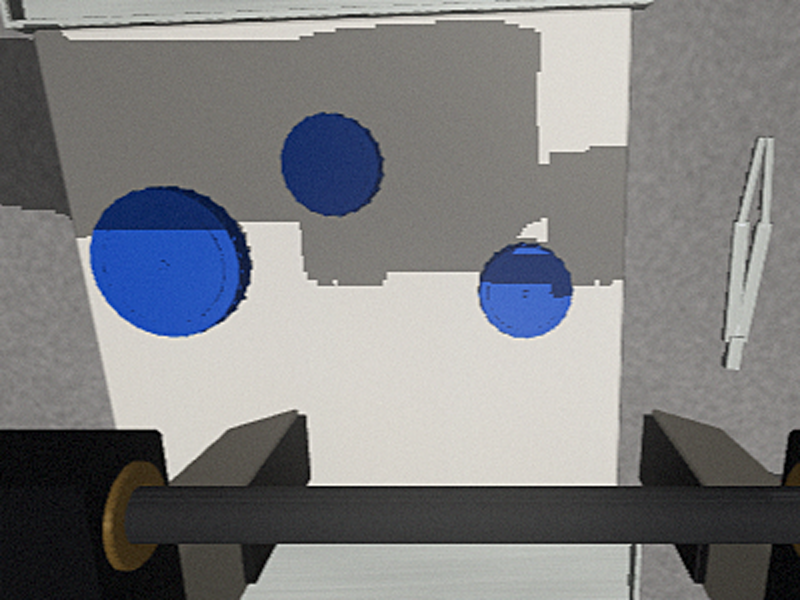

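Narrow A is at (.549,.075), narrow B at (.655,.006) and the wide lid at (.454,.022). The narrow tray is at +y, and the board is turned about +3.7°. I'll push each lid with two slightly open fingers so it nests between them, starting with narrow A.

step_arm(
  series=[
    [[0.03,-0.02,0.004,-0.02,1],[0.03,-0.04,0.008,-0.05,2],[0.03,-0.06,0.012,-0.08,3],[0.03,-0.0715,0.015,-0.11,4],[0.03,-0.0715,0.015,-0.13,4],[0.03,-0.0715,0.015,-0.13,4],[0.03,-0.0715,0.015,-0.13,4],[0.03,-0.0715,0.015,-0.15,4],[0.03,-0.0715,0.015,-0.17,4],[0.03,-0.0715,0.015,-0.185,4],[0.03,-0.0715,0.015,-0.195,4],[0.03,-0.0715,0.015,-0.195,4],[0.03,-0.0715,0.015,-0.195,4]],
  ],
  squeeze=10,
)

```text
clock: 1.23
position: [0.554, 0.0149, 0.046]
ee_rot: [-2.143, -2.297, 0.0]
force: [0.0, 0.1, 0.4]
width: 0.327
```

```bash
python3 - <<'E'
from h import *
s=observe();print(s['clock'],s['position'],s['ee_rot'],s['force'],s['width'])
snap('wrist','w1');snap('scene','s1')
E
```

```text
1.2333 [0.55404437 0.01491541 0.045993  ] [-2.14294575e+00 -2.29723517e+00  3.44206570e-04] [0.03995047 0.09666119 0.38572672] 0.32734303833618306
```

View pics/w1.png

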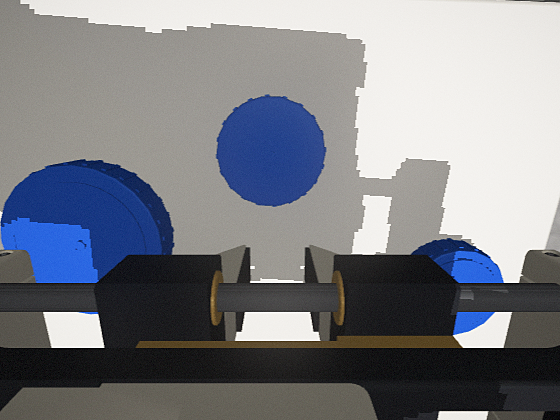

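View pics/s1.png

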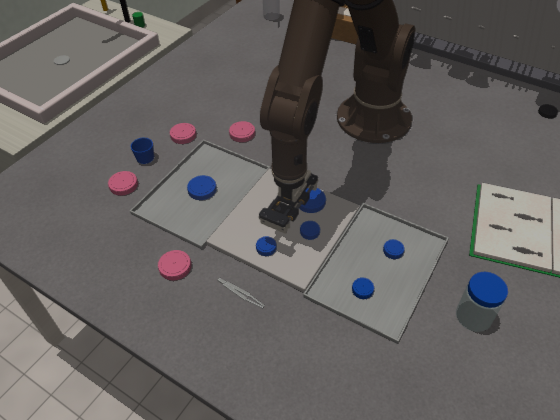

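The fingers are at wrist (225–330, 250–330), and narrow A at (271,150) is centred ahead of them. I'll lower and push.

step_arm(
  series=[
    [[0.03,0,0,-0.004,0],[0.03,0,0,-0.008,0],[0.03,-0.001,0.01,-0.008,0],[0.03,-0.002,0.02,-0.008,0],[0.03,-0.003,0.03,-0.008,0],[0.03,-0.003,0.04,-0.008,0],[0.03,-0.004,0.05,-0.008,0],[0.03,-0.005,0.06,-0.008,0],[0.03,-0.006,0.07,-0.008,0],[0.03,-0.006,0.08,-0.008,0],[0.03,-0.007,0.09,-0.008,0],[0.03,-0.007,0.1,-0.008,0],[0.03,-0.008,0.11,-0.008,0],[0.03,-0.008,0.12,-0.008,0],[0.03,-0.009,0.13,-0.008,0],[0.03,-0.009,0.136,-0.008,0],[0.03,-0.009,0.14,-0.008,0],[0.03,-0.009,0.142,-0.008,0],[0.03,-0.009,0.142,-0.008,0]],
  ],
)

```text
clock: 2.92
position: [0.5453, 0.1573, 0.0384]
ee_rot: [2.142, 2.297, 0.001]
force: [0.4, 0.1, -0.8]
width: 0.324
```

```bash
python3 - <<'E'
from h import *
s=observe();print(s['clock'],s['position'],s['force'])
snap('wrist','w2');snap('scene','s2');z=load('s2');blobs(z);blobs(load('w2'))
cv2.imwrite('pics/s2c.png',cv2.resize(z['im'][140:340,220:460,::-1],None,fx=3,fy=3))
E
```

```text
2.9167 [0.54530868 0.15725991 0.03843561] [ 0.39839902  0.06464222 -0.82238515]
[142. 147.] 305 top z 0.052 ctr [ 0.55  -0.515] ext [0.067 0.075]
[201. 186.] 451 top z 0.023 ctr [ 0.568 -0.277] ext [0.081 0.079]
[311. 198.] 492 top z 0.040 ctr [0.454 0.024] ext [0.082 0.079]
[265. 246.] 290 top z 0.038 ctr [0.656 0.007] ext [0.051 0.051]
[348. 251.] 254 top z 0.021 ctr [0.567 0.191] ext [0.096 0.043]
[393. 249.] 296 top z 0.021 ctr [0.476 0.287] ext [0.055 0.051]
[488. 289.] 1010 top z 0.126 ctr [0.549 0.53 ] ext [0.083 0.08 ]
[363. 288.] 350 top z 0.021 ctr [0.626 0.274] ext [0.053 0.051]
[148.  23.] 5052 top z 0.022 ctr [0.476 0.27 ] ext [0.051 0.024]
[461.  47.] 9566 top z 0.022 ctr [0.625 0.268] ext [0.052 0.046]
[276. 207.] 7241 top z 0.022 ctr [0.544 0.186] ext [0.052 0.053]
```

View pics/w2.png

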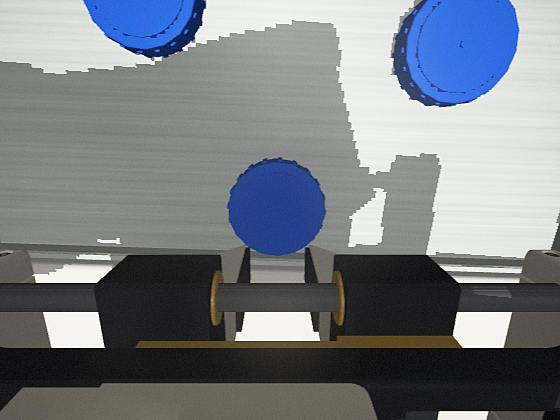

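View pics/s2c.png

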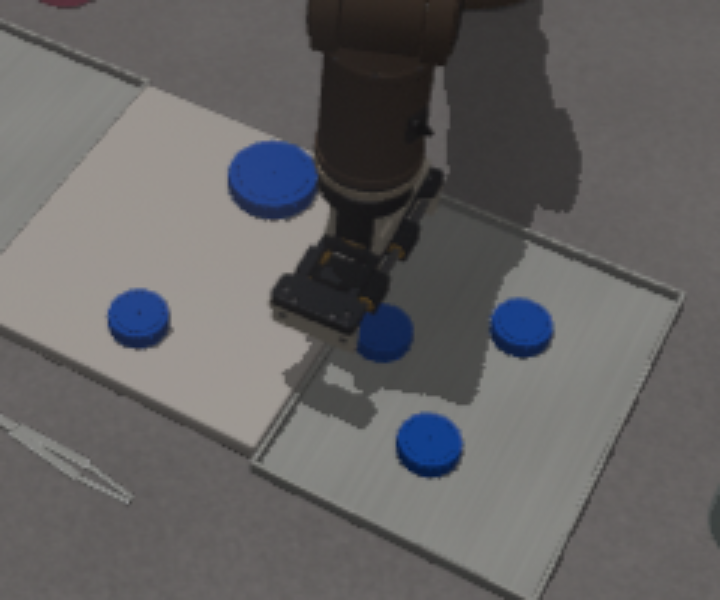

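Narrow A has dropped into the +y tray: wrist (276,207), top at z .022. Next is narrow B.

step_arm(
  series=[
    [[0.03,0,-0.005,0.02,0],[0.03,0.01,-0.02,0.05,0],[0.03,0.03,-0.05,0.05,0],[0.03,0.05,-0.08,0.05,0],[0.03,0.07,-0.12,0.05,0],[0.03,0.09,-0.16,0.05,0],[0.03,0.11,-0.2,0.05,0],[0.03,0.115,-0.215,0.05,0],[0.03,0.115,-0.215,0.04,0],[0.03,0.115,-0.215,0.02,0],[0.03,0.115,-0.215,0.006,0],[0.03,0.115,-0.215,0.0,0],[0.03,0.115,-0.215,0.0,0]],
  ],
)

```text
clock: 4.1
position: [0.6589, -0.0588, 0.0367]
ee_rot: [-2.143, -2.295, 0.003]
force: [-0.9, -0.8, 0.1]
width: 0.329
```

```bash
python3 - <<'E'
from h import *
s=observe();print(s['clock'],s['position'],s['force'])
snap('wrist','w3');snap('scene','s3');z=load('s3');blobs(z);print();blobs(load('w3'))
E
```

```text
4.1 [ 0.65889407 -0.05881418  0.03672404] [-0.86025684 -0.79357281  0.11971561]
[142. 149.] 385 top z 0.051 ctr [ 0.549 -0.516] ext [0.067 0.07 ]
[201. 187.] 508 top z 0.023 ctr [ 0.568 -0.276] ext [0.079 0.083]
[311. 197.] 308 top z 0.040 ctr [0.456 0.024] ext [0.077 0.077]
[266. 246.] 295 top z 0.038 ctr [0.655 0.008] ext [0.051 0.05 ]
[393. 249.] 300 top z 0.021 ctr [0.476 0.288] ext [0.052 0.05 ]
[347. 251.] 299 top z 0.021 ctr [0.547 0.187] ext [0.052 0.052]
[488. 289.] 1042 top z 0.126 ctr [0.547 0.53 ] ext [0.085 0.08 ]
[363. 288.] 358 top z 0.021 ctr [0.626 0.274] ext [0.053 0.051]

[274. 142.] 10697 top z 0.039 ctr [0.655 0.005] ext [0.053 0.053]
```

View pics/w3.png

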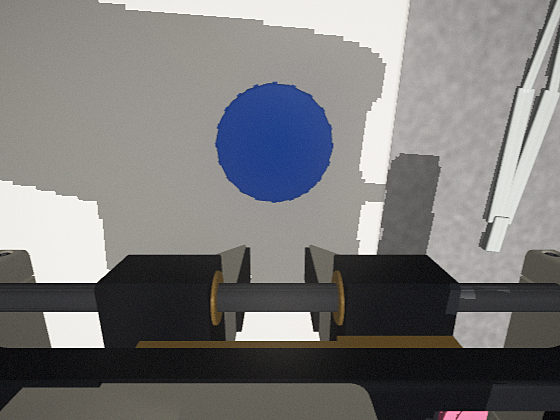

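View pics/s3.png

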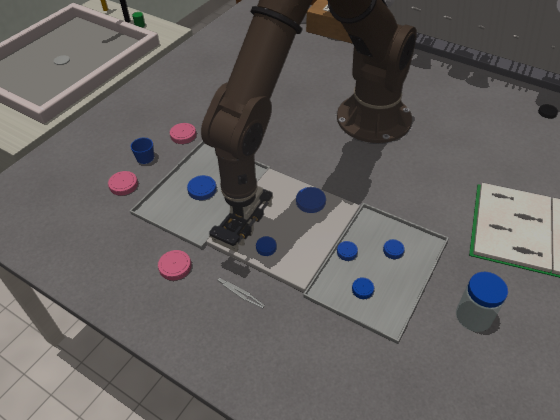

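Narrow A (scene 347,251) lies flat, and narrow B (wrist 274,142) is centred between the fingers. I'll push B.

step_arm(
  series=[
    [[0.03,-0.001,0.008,0.001,0],[0.03,-0.001,0.018,0.001,0],[0.03,-0.002,0.028,0.001,0],[0.03,-0.003,0.04,0.001,0],[0.03,-0.003,0.052,0.001,0],[0.03,-0.004,0.064,0.001,0],[0.03,-0.005,0.078,0.001,0],[0.03,-0.006,0.092,0.001,0],[0.03,-0.007,0.106,0.001,0],[0.03,-0.008,0.12,0.001,0],[0.03,-0.009,0.134,0.001,0],[0.03,-0.01,0.148,0.001,0],[0.03,-0.01,0.162,0.001,0],[0.03,-0.011,0.174,0.001,0],[0.03,-0.012,0.186,0.001,0],[0.03,-0.013,0.198,0.001,0],[0.03,-0.014,0.208,0.001,0],[0.03,-0.0145,0.216,0.001,0],[0.03,-0.0145,0.221,0.001,0],[0.03,-0.0145,0.222,0.001,0]],
  ],
)

```text
clock: 5.87
position: [0.6458, 0.1647, 0.0398]
ee_rot: [2.142, 2.297, 0.001]
force: [0.1, 0.4, -0.1]
width: 0.325
```

```bash
python3 - <<'E'
from h import *
s=observe();print(s['clock'],s['position'],s['force'])
snap('wrist','w4');snap('scene','s4');z=load('s4');blobs(z);print();blobs(load('w4'))
E
```

```text
5.8667 [0.64582195 0.16472382 0.03977258] [ 0.11632407  0.35226205 -0.12107263]
[142. 149.] 370 top z 0.053 ctr [ 0.549 -0.515] ext [0.068 0.068]
[201. 186.] 449 top z 0.023 ctr [ 0.568 -0.277] ext [0.079 0.08 ]
[302. 198.] 158 top z 0.040 ctr [0.462 0.005] ext [0.066 0.043]
[393. 249.] 300 top z 0.021 ctr [0.477 0.288] ext [0.051 0.051]
[348. 251.] 242 top z 0.021 ctr [0.545 0.191] ext [0.052 0.043]
[331. 279.] 279 top z 0.021 ctr [0.645 0.196] ext [0.053 0.043]
[488. 289.] 1036 top z 0.127 ctr [0.547 0.53 ] ext [0.084 0.08 ]
[363. 288.] 346 top z 0.021 ctr [0.625 0.274] ext [0.05  0.051]

[ 2. 16.] 133 top z 0.007 ctr [0.5   0.279] ext [0.006 0.015]
[245.  50.] 9285 top z 0.022 ctr [0.625 0.269] ext [0.053 0.047]
[ 96. 206.] 8106 top z 0.022 ctr [0.546 0.186] ext [0.054 0.053]
[276. 209.] 7072 top z 0.022 ctr [0.645 0.192] ext [0.053 0.053]
```

View pics/w4.png

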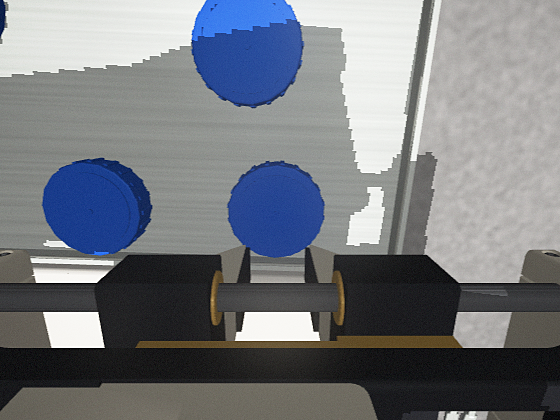

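Narrow B (wrist 276,209, top z .022) lies on the tray floor, clear of the stock lids. Next is the wide lid, approached from its +y side.

step_arm(
  series=[
    [[0.03,0,-0.003,0.02,0],[0.03,0,-0.006,0.05,0],[0.055,-0.03,-0.012,0.05,0],[0.055,-0.06,-0.024,0.05,0],[0.055,-0.09,-0.036,0.05,0],[0.055,-0.12,-0.048,0.05,0],[0.055,-0.15,-0.06,0.05,0],[0.055,-0.18,-0.07,0.05,0],[0.055,-0.195,-0.07,0.05,0],[0.055,-0.195,-0.07,0.04,0],[0.055,-0.195,-0.07,0.02,0],[0.055,-0.195,-0.07,0.01,0],[0.055,-0.195,-0.07,0.008,0],[0.055,-0.195,-0.07,0.008,0]],
  ],
)

```text
clock: 7.13
position: [0.4508, 0.0923, 0.0474]
ee_rot: [2.144, 2.295, -0.002]
force: [0.9, -0.4, -0.2]
width: 0.599
```

```bash
python3 - <<'E'
from h import *
s=observe();print(s['clock'],s['position'],s['ee_rot'],s['force'],s['width'],s['joints'])
snap('side','d5');snap('scene','s5');z=load('s5');blobs(z);print();blobs(load('d5'))
im=np.hstack([cv2.resize(z['im'][150:290,240:400],None,fx=2.5,fy=2.5),cv2.resize(load('d5')['im'][150:290,200:360],None,fx=2.5,fy=2.5)]);cv2.imwrite('pics/c5.png',im[:,:,::-1])
E
```

```text
7.1333 [0.45077187 0.09230861 0.04744894] [ 2.14437791e+00  2.29454504e+00 -1.74873607e-03] [ 0.85577282 -0.39654612 -0.21423334] 0.5994127335710648 [-0.32553056  0.45064296  0.00804773  2.16667408 -0.00417059  0.52478669
 -0.24704201]
[142. 145.] 243 top z 0.053 ctr [ 0.55  -0.514] ext [0.068 0.067]
[201. 186.] 450 top z 0.023 ctr [ 0.568 -0.277] ext [0.08  0.081]
[305. 196.] 229 top z 0.040 ctr [0.453 0.008] ext [0.085 0.048]
[393. 249.] 294 top z 0.021 ctr [0.476 0.288] ext [0.051 0.05 ]
[347. 251.] 300 top z 0.021 ctr [0.547 0.187] ext [0.052 0.052]
[330. 279.] 329 top z 0.021 ctr [0.645 0.194] ext [0.05  0.051]
[488. 288.] 990 top z 0.126 ctr [0.548 0.53 ] ext [0.082 0.08 ]
[363. 288.] 341 top z 0.021 ctr [0.627 0.274] ext [0.055 0.051]

[377. 134.] 86 top z 0.053 ctr [ 0.545 -0.508] ext [0.054 0.073]
[334. 170.] 263 top z 0.025 ctr [ 0.561 -0.272] ext [0.078 0.076]
[217. 238.] 170 top z 0.023 ctr [0.64  0.195] ext [0.046 0.049]
[245. 252.] 188 top z 0.022 ctr [0.541 0.189] ext [0.049 0.051]
[201. 258.] 209 top z 0.023 ctr [0.62  0.278] ext [0.048 0.046]
[239. 286.] 249 top z 0.023 ctr [0.471 0.29 ] ext [0.05  0.049]
[137. 304.] 954 top z 0.128 ctr [0.545 0.533] ext [0.081 0.079]
```

View pics/c5.png

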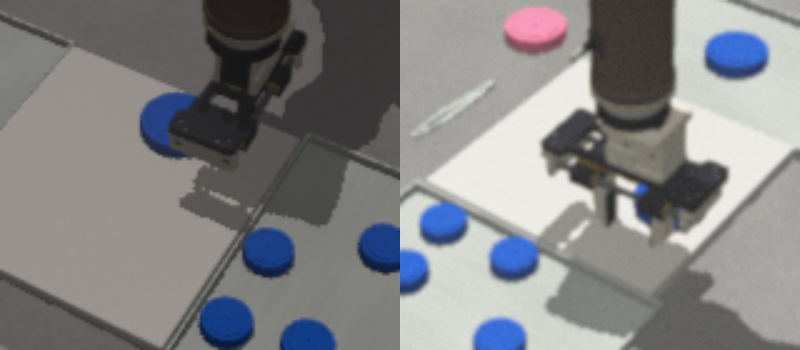

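Both fingers stand behind the wide lid (left crop 170,125). I'll lower and push it toward -y.

step_arm(
  series=[
    [[0.055,0,0,-0.005,0],[0.055,0,0,-0.009,0],[0.055,0.001,-0.01,-0.009,0],[0.055,0.001,-0.02,-0.009,0],[0.055,0.002,-0.03,-0.009,0],[0.055,0.003,-0.042,-0.009,0],[0.055,0.003,-0.054,-0.009,0],[0.055,0.004,-0.068,-0.009,0],[0.055,0.005,-0.082,-0.009,0],[0.055,0.006,-0.096,-0.009,0],[0.055,0.007,-0.11,-0.009,0],[0.055,0.008,-0.124,-0.009,0],[0.055,0.009,-0.138,-0.009,0],[0.055,0.01,-0.15,-0.009,0],[0.055,0.01,-0.16,-0.009,0]],
  ],
)

```text
clock: 8.48
position: [0.4613, -0.0696, 0.0394]
ee_rot: [2.145, 2.292, 0.0]
force: [-0.0, 0.7, -0.9]
width: 0.599
```

```bash
python3 - <<'E'
from h import *
s=observe();print(s['clock'],s['position'],s['force'])
snap('scene','s6');z=load('s6');blobs(z)
cv2.imwrite('pics/s6c.png',cv2.resize(z['im'][130:290,120:360,::-1],None,fx=3,fy=3))
E
```

```text
8.4833 [ 0.4613226  -0.06957851  0.03942963] [-0.0200751   0.65987686 -0.92017382]
[142. 146.] 248 top z 0.053 ctr [ 0.551 -0.514] ext [0.066 0.069]
[201. 186.] 449 top z 0.023 ctr [ 0.568 -0.277] ext [0.079 0.077]
[393. 249.] 297 top z 0.021 ctr [0.477 0.288] ext [0.053 0.05 ]
[347. 251.] 300 top z 0.021 ctr [0.545 0.187] ext [0.049 0.051]
[330. 279.] 331 top z 0.021 ctr [0.645 0.194] ext [0.051 0.051]
[488. 288.] 995 top z 0.126 ctr [0.548 0.53 ] ext [0.083 0.08 ]
[363. 288.] 345 top z 0.021 ctr [0.627 0.274] ext [0.052 0.051]
```

View pics/s6c.png

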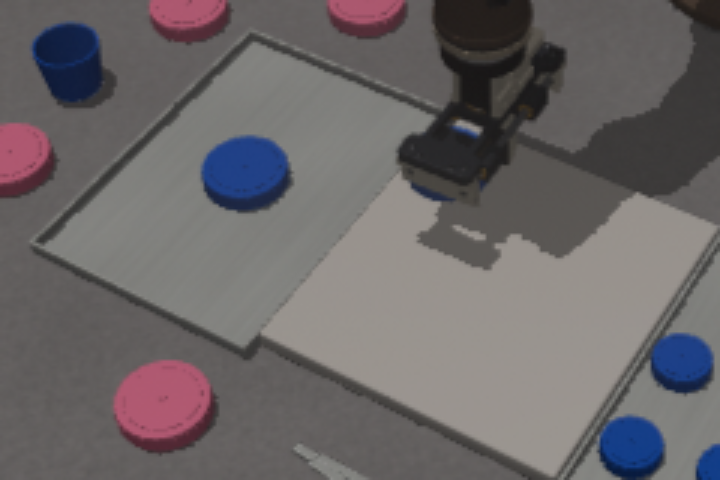

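The lid travels with the fingers, visible beneath the gripper at crop (440,190). I'll continue over the edge.

step_arm(
  series=[
    [[0.055,0.001,-0.01,-0.001,0],[0.055,0.001,-0.02,-0.001,0],[0.055,0.002,-0.03,-0.001,0],[0.055,0.003,-0.04,-0.001,0],[0.055,0.003,-0.05,-0.001,0],[0.055,0.004,-0.06,-0.001,0],[0.055,0.005,-0.07,-0.001,0],[0.055,0.005,-0.08,-0.001,0],[0.055,0.006,-0.088,-0.001,0],[0.055,0.006,-0.092,-0.001,0],[0.055,0.006,-0.094,-0.001,0],[0.055,0.006,-0.094,-0.001,0],[0.055,0.006,-0.09,0.01,0],[0.055,0.006,-0.05,0.04,0],[0.055,0.006,-0.01,0.08,0],[0.055,0.006,0.03,0.12,0],[0.055,0.006,0.07,0.15,0],[0.055,0.006,0.1,0.15,0],[0.055,0.006,0.1,0.15,0]],
  ],
)

```text
clock: 10.12
position: [0.4671, 0.0328, 0.1925]
ee_rot: [2.143, 2.291, 0.004]
force: [1.6, 0.8, -0.5]
width: 0.599
```

```bash
python3 - <<'E'
from h import *
s=observe();print(s['clock'],s['position'],s['force'])
snap('scene','s7');snap('side','d7');z=load('s7');blobs(z);print();blobs(load('d7'))
E
```

```text
10.1167 [0.46713857 0.03279889 0.19252914] [ 1.55485534  0.7581959  -0.45066288]
[142. 145.] 242 top z 0.052 ctr [ 0.55  -0.515] ext [0.067 0.071]
[241. 176.] 413 top z 0.023 ctr [ 0.472 -0.202] ext [0.079 0.079]
[201. 186.] 456 top z 0.023 ctr [ 0.567 -0.276] ext [0.079 0.084]
[393. 249.] 292 top z 0.021 ctr [0.476 0.288] ext [0.05 0.05]
[347. 251.] 300 top z 0.021 ctr [0.546 0.187] ext [0.051 0.052]
[330. 279.] 329 top z 0.021 ctr [0.647 0.193] ext [0.051 0.052]
[488. 288.] 985 top z 0.126 ctr [0.548 0.53 ] ext [0.083 0.08 ]
[363. 288.] 341 top z 0.021 ctr [0.626 0.274] ext [0.054 0.051]

[376. 134.] 110 top z 0.053 ctr [ 0.551 -0.51 ] ext [0.065 0.066]
[340. 172.] 104 top z 0.025 ctr [ 0.546 -0.275] ext [0.04  0.069]
[346. 192.] 311 top z 0.025 ctr [ 0.467 -0.198] ext [0.077 0.077]
[217. 238.] 178 top z 0.023 ctr [0.64  0.195] ext [0.046 0.049]
[245. 252.] 185 top z 0.023 ctr [0.541 0.19 ] ext [0.049 0.048]
[201. 258.] 215 top z 0.023 ctr [0.622 0.278] ext [0.046 0.048]
[239. 286.] 244 top z 0.022 ctr [0.472 0.29 ] ext [0.047 0.046]
[137. 304.] 953 top z 0.128 ctr [0.545 0.532] ext [0.08 0.08]
```

View pics/s7.png

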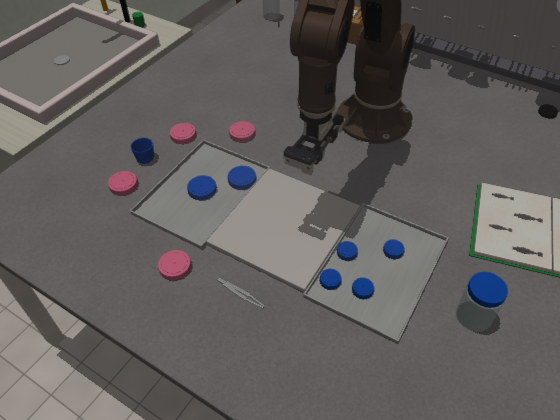

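View pics/d7.png

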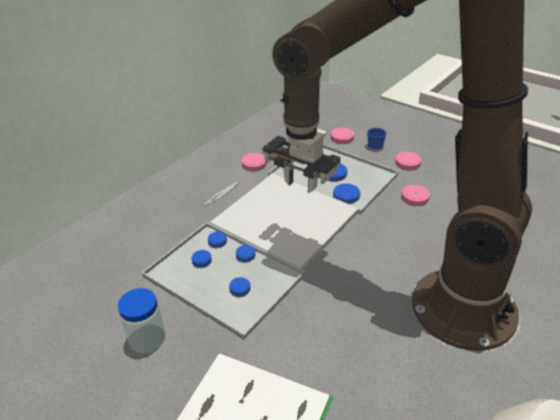

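All six lids appear in their trays: the wide one at scene (241,176), the narrow ones at (347,251) and (330,279). I'll do a quick tilt check with plane fits, then hand in.

```bash
python3 - <<'E'
from h import *
z=load('s7')
d=z['d'];v,u=np.nonzero(d>0);dd=d[v,u]
P=np.stack([(u-z['K'][0,2])/z['K'][0,0]*dd,(v-z['K'][1,2])/z['K'][1,1]*dd,dd],1)
W=R.from_rotvec(z['a']).apply(P)+z['t']
for n,c,r in [('wide',(.472,-.202),.034),('sw',(.567,-.276),.034),('A',(.546,.187),.02),('B',(.647,.193),.02),('s1',(.476,.288),.02),('s2',(.626,.274),.02)]:
    T=W[np.hypot(W[:,0]-c[0],W[:,1]-c[1])<r]; A=np.c_[T[:,:2]-c,np.ones(len(T))]
    k=np.linalg.lstsq(A,T[:,2],rcond=None)[0];print(n,len(T),k.round(3))
print(observe()['dq'].round(3))
E
```

```text
wide 295 [-0.024 -0.021  0.023]
sw 314 [-0.014 -0.006  0.023]
A 156 [-0.009 -0.011  0.021]
B 172 [-0.038 -0.032  0.021]
s1 150 [ 0.027 -0.008  0.021]
s2 176 [-0.005  0.006  0.021]
[ 0.058  0.031  0.071  0.049  0.022 -0.034  0.078]
```

All six lids are flat, with tilts of 0.05 rad or less and tops at the height expected for lids on the floor. I'll hand in.

```bash
python3 - <<'E'
from h import *
print(arm.sign_off())
E
```

```text
the job is handed in; nothing more can be done
None
```

The three lids are sorted and the job was handed in at about 10 s of the 48 s allowed; sign-off reports no verdict. I pushed both narrow lids off the +y end into the narrow tray and the wide lid off the -y end into the wide tray. Each lid sat between two partly open fingers held just above the board, and none was lifted.

What the last checks showed:
- **Lids:** in the last pictures all six are in their own trays. Their tops are at z ≈ 0.021 m (narrow) and 0.023 m (wide), which fits lids lying on the tray floor. Plane fits to the scene camera's depth give tilts of about 0.05 rad or less, against the 0.15 limit.
- **Stock lids and bystanders:** the stock lids, jar and cup measured the same place before and after, within 2–3 mm in the scene camera. I judged the forceps only by eye, and they look unmoved.
- **Disagreement between cameras:** the side camera's depth reads up to about 6 mm off the scene camera's in position, and part of the wide stock lid was hidden in its last view. Neither changes which tray a lid is in.
- **Not checked:** I did not measure lid speeds directly. The lids I had already pushed did not move between later pictures. The wide lid has only one picture after its push.

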